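# Stack a pulley hub in its fixture and hold the loupe over it

## Robot

A 6-joint arm with a two-finger parallel gripper is mounted at the origin on the work surface. World frame = base frame: x ahead of the robot, y to its left, z up, the work surface at z = 0. Lengths are in m, angles in rad, forces in N, time in s.
With the tool pointing down it reaches from about 0.3 to 0.775 m from the base axis. Payload 14.6 kg.
Tool frame: the origin (TCP) lies midway between the tips of the shut fingers; the grasp point (between the pads) lies 19 mm behind it (ctrl.tcp_to_grasp is the z of the grasp point in the tool frame, in m); z points along the fingers, y is the line along which they close (so a half turn about z gives the same grasp; the last joint's range is limited). The gripper opens to 94 mm and grips with 3 to 60 N. Pads are 16 mm wide; open, the fingers measure 119 mm over their backs; the gripper's body (75 mm by 177 mm) begins 78 mm behind the grasp point.
Start: joints at [-1.404, 0.3, 1.521, -0, 1.321, -0.067], TCP at [0.127, -0.535, 0.205] pointing down, gripper open.
Joint ranges: [-3.03, 3.03], [-0.79, 2.21], [0.23, 2.52], [-1.04, 4.18], [0, 3.07], [-2.55, 2.55]. Speed limits (rad/s): [2.22, 2.22, 2.57, 3.14, 3.14, 3.14].

## Interface

Orientations are given as [roll, pitch, yaw] about the fixed x, y, z axes, in that order (R = Rz(yaw) Ry(pitch) Rx(roll)).
In Python, from station import monitor, camera, ctrl gives the robot as it stands.
- The arm moves only by the tool apply_moves, never from a script. Its argument "plan" is one flat list of numbers, 4 for each row, row after row: the shift along the tool's x, y, z in mm, then the turn about the tool's z in rad. In form: [dx, dy, dz, spin, dx, dy, dz, spin, ...]. A call has 1 to 20 rows; each row shifts and turns the commanded pose from where the row before left it, along the tool's axes as they then stand; what a row does not reach is not made up. A row lasts 1/10 s, in which the tool goes at most 50 mm and 8.59 degrees, less where a joint would pass 70% of its speed; a pose out of reach is approached as far as the arm can. A call is refused whole if a number of a shift passes 50 or a number of a turn 0.15, either way. A call with a gripper value outside its range is refused whole. "hand" is the gripper command: -1 is shut, 1 is fully open, values between are in proportion, set as the call begins (left out, the last holds). The fingers move at their own pace and stop on an object; "squeeze" is the grip in N (left out, the last holds). Time passes only in rows, so rows that do not move let the fingers close. It gives the time, the measured TCP pose, the force, the opening and the grip force at its end, in the units of the state.
- monitor.get_obs(): the state, without advancing time (a new reading comes with each control period).
- camera(name): name is "side" or "top" or "wrist"; returns a dict with "image" (384x512x3 uint8, red, green, blue), "range_z" (384x512 float32, m along the optical axis (not along the pixel's ray), 0 where there is no reading), "mtx" (3x3 intrinsics, pixels), "rvec" (rotation vector, rad) and "tvec" (3), from world to camera coordinates, as OpenCV has them. Camera axes: x right, y down, z forward; pixel columns grow to the right and rows downward; lengths in m; the calibration is good to about 2 mm. A picture is of the moment at which its call begins.
- ctrl.hand_in(): hands the job in; it is judged then, once.
The state is a dict: "time_s": time; "qpos": joint angles; "joint_vel": joint speeds; "tau": joint torques, N m; "ee_pos": TCP position; "eef_rot": TCP orientation; "force": force on the tool from outside, world axes, zero at the start; "moment": the same for the moment, N m; "grip_width": finger opening in m; "grip_force": force on a finger pad.
Only numpy, scipy, OpenCV 4.12 (cv2) and the standard library are available. Lean on these libraries where they do the work, as an engineer would, in place of code of your own. Each camera call takes 0.05 s, during which the arm holds its last target. There are 200 camera calls.

## Task

Build up the pulley hub in the fixture's round pocket: lower in the hub body, then the spacer ring, then the top disc, each set down flat (not dropped) and let go before the next. Then take the loupe off its rest by its grip and, keeping it level, hold the lens centred over the stack at the height of the pointer on the fixture's post. Finish while holding it still there in the gripper, and do not touch the pointer or disturb the other things on the bench.

Things in the scene. Friction and masses are not known exactly. Their poses are not given: they have to be found in the camera images.
- hub_mid (a point): Loose, plain bare steel, 46 mm across, lies flat on the bench. The hub, the tallest of the three parts to stack, a solid cylinder 46 mm in diameter and 30 mm high with a dark round 18 mm patch in the middle on top; about 0.3 kg. The point is its centre, 15 mm above its underside; z is its axis.
- spacer_mid (a point): Loose, plain bare steel, 46 mm across, lies flat on the bench. The spacer: a ring, 46 mm outside, with a wide 30 mm hole, 12 mm high; about 0.07 kg. The point is its centre (in the hole), 6 mm above its underside; z is its axis.
- disc_mid (a point): Loose, plain bare steel, 46 mm across, lies flat on the bench. The top disc: a solid flat disc 46 mm in diameter and 10 mm thick with a tiny centre mark; about 0.12 kg. The point is its centre, 5 mm above its underside; z is its axis.
- fixture: Assembly fixture, aluminium, fixed: base plate 12 mm thick, from x = -57 to +128 mm and y = -50 to +50 mm in its frame. The split round pocket stands at its origin (on the bench, under the pocket axis); a thin upright steel post, 8 mm thick, 197 mm tall over the bench, stands at x = +108 mm and carries the pointer. z up.
- pocket (a point): Centre of the pocket's floor, 12 mm above the bench; axes as the fixture's. The pocket is 49 mm wide inside, between two curved walls on its +x and -x sides (6 mm thick, 46 mm tall over the floor, mouth flared 2 mm). On its +y and -y sides it is open down to the floor: slots 39 mm wide for fingers that close along the fixture's y. The full stack is 52 mm high, 6 mm proud of the walls.
- mark (a point): Tip of the small black pointer on the collar of the fixture's post, pointing to the pocket, 90 mm from the pocket axis. Its height is the focal height: the middle of the lens is to be held at this height (115 to 165 mm over the bench). The collar slides stiffly (about 6 N); do not touch it.
- loupe: The loupe (reading lens with handle), loose, level on its rest, 0.16 kg: round dark steel frame 65 mm wide, 12 mm high, with a glass lens; then a black grip block (46 long, 18 wide, 18 mm high); then a round steel handle (16 mm thick, 74 mm long). Origin under the lens centre, at the underside; the handle points along -x, to x = -150 mm; z up, the lens axis.
- lens (a point): Centre of the loupe's lens, half-way up its frame (6 mm above the loupe's underside); axes as the loupe's, z is the lens axis.
- loupe_grip (a point): Centre of the loupe's black grip block, 54 mm from the lens centre along the loupe's -x and 3 mm higher than it; the loupe balances here. To be gripped across its 18 mm width (along the loupe's y).
- rest: Wooden rest under the loupe, fixed: base 190 x 75 x 8 mm, two uprights under the lens frame, one (16 mm long, 22 mm wide) under the handle, 125 mm from the lens centre; their tops, and the loupe's underside, are 41 mm above the bench. Under the grip block there is only the 8 mm base. Origin on the bench under the lens; handle along -x.
- wrench: Bystander: steel wrench, 170 mm long. Leave alone.
- socket: Bystander: upright steel socket, 26 mm thick, 36 mm high. Leave alone.
- screwdriver: Bystander: screwdriver, 190 mm long. Leave alone.
- tin_lid: Bystander: brass-coloured tin lid lying flat, 72 mm wide and 8 mm high. Leave alone.
Not all that is in view belongs to the job. Of the things shaped like the rest, the wooden one is meant. What is shaped like the part that bears spacer_mid but brown or purple is not meant.

How it is judged:
By the outcome, as a careful person would: the job done as asked, in the order asked, and still so for the second after the job is handed in, while the arm keeps its last pose, push and grip.
It also fails if it takes over 70 s, if anything falls off the work surface, if the arm or the gripper's body presses on something with over 40 N, if the wrist force passes 120 N, or if a joint passes its speed limit or range.

## Working session

There is one attempt and no reset: what is moved stays moved. The work goes in short steps, Python scripts to look and compute and a tool call to move; the robot and the scene stay as the last step left them, time stands still between calls to the robot, and variables do not carry over. Pictures are saved under pics/ and viewed, at most 10 in all, crops included, and the job is handed in when it is done.

Besides the shell and the picture viewer there is one more tool, called after "Request:" as a command line: name --argument value ..., lists and objects as JSON in quotes. apply_moves: Moves the arm, as the interface text tells. Its arguments: {"type":"object","properties":{"plan":{"type":"array","items":{"type":"number"}},"hand":{"type":"number"},"squeeze":{"type":"number"}},"required":["plan"]}

```bash
mkdir -p pics; ls
python3 - <<'E'
from station import monitor,camera,ctrl
import cv2,numpy as np
for n in ["top","side"]:
    c=camera(n); np.savez(f"pics/{n}0.npz",**c); 
    cv2.imwrite(f"pics/{n}0.png",cv2.resize(c["image"][:,:,::-1],(800,600),interpolation=cv2.INTER_CUBIC))
    print(n,c["mtx"].tolist(),c["rvec"],c["tvec"])
print(monitor.get_obs(),ctrl.tcp_to_grasp)
E
```

```text
pics
top [[408.22558418590523, 0.0, 254.36515686184504], [0.0, 408.22558418590523, 187.62356258859754], [0.0, 0.0, 1.0]] [ 2.16907915 -2.1704225   0.12815504] [0.02472412 0.48166529 1.19821584]
side [[383.2904027067696, 0.0, 257.7146979764463], [0.0, 383.2904027067696, 185.1859189078669], [0.0, 0.0, 1.0]] [ 2.25299857 -0.45065444  0.18303972] [-0.45215678  0.20887957  0.9350931 ]
{'time_s': 0.1, 'qpos': array([-1.40358061e+00,  3.00420837e-01,  1.52151552e+00, -1.01990704e-05,
        1.32074016e+00, -6.66094419e-02]), 'joint_vel': array([-6.13314179e-04, -2.66165057e-03, -1.74077742e-03, -7.00888439e-04,
       -2.26573941e-05,  1.52363359e-03]), 'tau': array([ 1.02365553e-03, -5.32646406e+01, -3.53282690e+01,  7.08797760e-02,
        2.34999123e-02, -4.68025814e-05]), 'ee_pos': array([ 0.12738363, -0.53479256,  0.20494165]), 'eef_rot': array([-3.14051053e+00, -6.22851425e-05,  2.33827650e-01]), 'force': array([0.15217252, 0.46818714, 0.15013886]), 'moment': array([-0.02204153, -0.01208101, -0.03315405]), 'grip_force': 0.0, 'grip_width': 0.09370248844946953} -0.0188
```

View pics/top0.png

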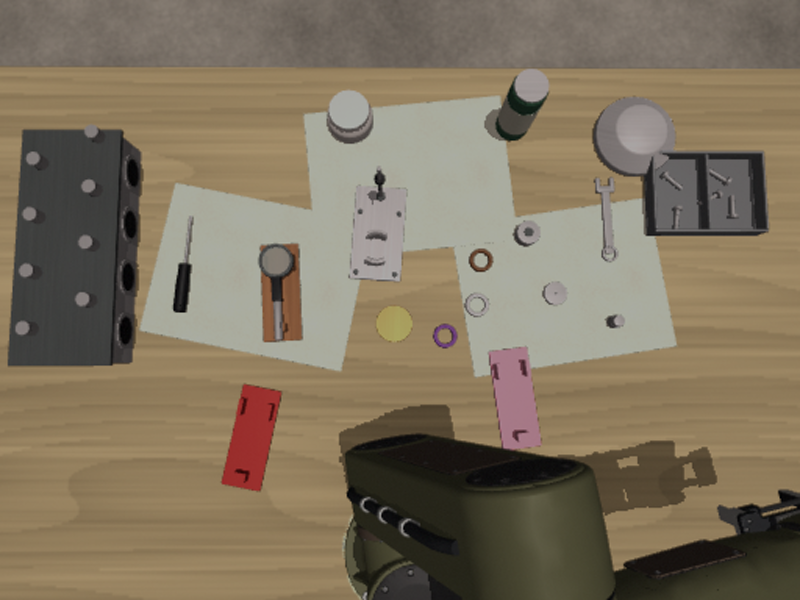

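View pics/side0.png

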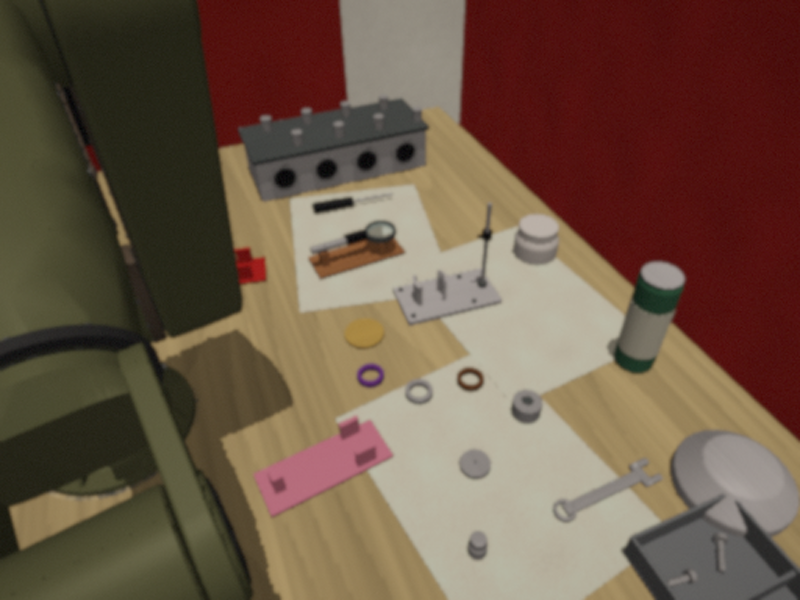

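The pictures show, in 800x600 top pixels:
- **Parts:** hub (527,232) with the dark patch, bare steel spacer (477,304), disc (555,293).
- **Spacer decoys:** the brown ring (481,260) and the purple ring (445,335). The bare steel one fits the description.
- **Fixture:** pocket at about (376,250), post at (379,190).
- **Loupe:** on the wooden rest, lens at (276,261). The red and pink rests are decoys.

```bash
cat > h.py <<'E'
import numpy as np,cv2
def load(n): return dict(np.load(n))
def RT(c): return cv2.Rodrigues(c["rvec"])[0],np.ravel(c["tvec"])
def ray(c,uv,z):
    R,t=RT(c); d=R.T@np.linalg.inv(c["mtx"])@np.array([uv[0],uv[1],1.]); o=-R.T@t
    return o+d*(z-o[2])/d[2]
def cloud(c):
    R,t=RT(c); H,W=c["range_z"].shape; u,v=np.meshgrid(np.arange(W),np.arange(H))
    K=c["mtx"]; z=c["range_z"]; P=np.stack([(u-K[0,2])/K[0,0]*z,(v-K[1,2])/K[1,1]*z,z],-1)
    return (P-t)@R
E
python3 - <<'E'
from h import *
c=load("pics/top0.npz"); P=cloud(c); s=512/800
for n,(u,v),z0,z1 in [("hub",(527,232),.02,.04),("spacer",(477,304),.006,.02),("disc",(555,293),.006,.02),("lens",(276,261),.03,.06),("socket",(615,320),.02,.05),("lid",(394,324),.004,.02)]:
    u,v=int(u*s),int(v*s); w=P[v-20:v+20,u-20:u+20]; m=((w[...,2]>z0)&(w[...,2]<z1)&(c["range_z"][v-20:v+20,u-20:u+20]>0)).astype(np.uint8)
    k,l,st,ce=cv2.connectedComponentsWithStats(m)
    i=l[20,20] or 1+np.argmax(st[1:,4]) if k>1 else 0
    if n=="spacer": i=1+np.argmax(st[1:,4])
    q=(l==i); ys,xs=np.nonzero(q); (cx,cy),r=cv2.minEnclosingCircle(np.stack([xs,ys],1).astype(np.float32))
    zz=np.median(w[q][:,2]); uv=(cx+u-20,cy+v-20)
    print(n,st[i],zz,"diam",2*r*c["range_z"][v,u]/408,"xy",ray(c,uv,zz), "patchmean",w[q].mean(0))
# loupe / fixture
def reg(x0,x1,y0,y1,z0,z1):
    m=(P[...,0]>x0)&(P[...,0]<x1)&(P[...,1]>y0)&(P[...,1]<y1)&(P[...,2]>z0)&(P[...,2]<z1); return P[m]
for n,u,v in [("post",379,190),("pocket",376,250),("handle",278,325),("grip",277,288),("fixc1",355,190),("fixc2",405,188),("fixc3",350,277),("fixc4",400,280)]:
    print(n,P[int(v*s),int(u*s)],ray(c,(u*s,v*s),.012))
im=c["image"]; 
a=cv2.resize(im[90:225,150:400],None,fx=3.2,fy=3.2,interpolation=cv2.INTER_CUBIC); cv2.imwrite("pics/crop.png",a[:,:,::-1])
E
```

```text
hub [ 13  13  16  16 183] 0.03039072575426613 diam 0.047076434 xy [ 0.6010326  -0.227467    0.03039073] patchmean [ 0.6012445  -0.22819176  0.02980308]
spacer [ 13  12  15  17 109] 0.01196911588768923 diam 0.0500502 xy [ 0.46322787 -0.13107133  0.01196912] patchmean [ 0.4624401  -0.12973057  0.01185342]
disc [ 12  13  17  15 177] 0.009631640437845928 diam 0.053766944 xy [ 0.48418687 -0.2828415   0.00963164] patchmean [ 0.48481295 -0.282277    0.00998394]
lens [  9   9  24  31 448] 0.05164153546835171 diam 0.09071129 xy [0.52815394 0.2538684  0.05164154] patchmean [0.53690457 0.25401861 0.05197468]
socket [18 18  9  8 60] 0.03451470029295023 diam 0.026549125 xy [ 0.4287277  -0.39371394  0.0345147 ] patchmean [ 0.42849792 -0.39382829  0.0327045 ]
lid [  8   7  25  25 438] 0.008611605798032168 diam 0.079474755 xy [0.42548966 0.03182561 0.00861161] patchmean [0.4255147  0.03189294 0.00862091]
post [0.67396205 0.06098888 0.07053234] [0.68830175 0.06051841 0.012     ]
pocket [0.5680289  0.06807995 0.01260221] [0.56813723 0.06614076 0.012     ]
handle [0.41881599 0.24922634 0.05749743] [0.42150428 0.25465332 0.012     ]
grip [0.48886277 0.25049849 0.05799459] [0.4933248 0.2579682 0.012    ]
fixc1 [ 0.69427055  0.10942999 -0.00292721] [0.68823517 0.10791811 0.012     ]
fixc2 [0.69565604 0.00956985 0.00407217] [0.69242418 0.00912133 0.012     ]
fixc3 [0.51586591 0.11665586 0.01098028] [0.51486879 0.11658289 0.012     ]
fixc4 [5.11112271e-01 1.91398908e-02 4.56072108e-04] [0.50899051 0.01929467 0.012     ]
```

View pics/crop.png

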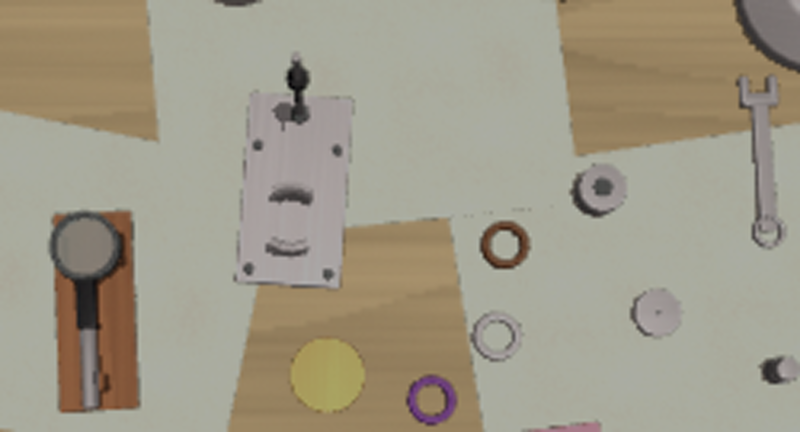

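The crop confirms the candidates in crop pixels: hub (600,190) with the dark patch, steel spacer (497,336), and disc (657,312) with its centre mark. The brown ring (505,244) and purple ring (432,400) are excluded. The loupe lies on the wooden rest at (87,247). Heights and diameters all match, so I move over the hub.

Request:
apply_moves --plan '[0,0,0,0.142,0,0,0,0.142,32.7,-23.7,3.9,0,32.7,-23.7,3.9,0,32.7,-23.7,3.9,0,32.7,-23.7,3.9,0,32.7,-23.7,3.9,0,32.7,-23.7,3.9,0,32.7,-23.7,3.9,0,32.7,-23.7,3.9,0,32.7,-23.7,3.9,0,32.7,-23.7,3.9,0,32.7,-23.7,3.9,0,32.7,-23.7,3.9,0,32.7,-23.7,3.9,0,32.7,-23.7,3.9,0]' --hand 0.5

```text
time_s: 1.7
ee_pos: [0.6024, -0.2254, 0.1503]
eef_rot: [-3.141, 0.001, -0.05]
force: [0.3, -1.4, -0.9]
grip_width: 0.0704
grip_force: 0.0
```

```bash
cat >> h.py <<'E'
def tool(dx,dy,yaw): return np.array([np.cos(yaw)*dx+np.sin(yaw)*dy, np.sin(yaw)*dx-np.cos(yaw)*dy])*1000
def snap(name,tag):
    from station import camera
    c=camera(name); np.savez(f"pics/{tag}.npz",**c); cv2.imwrite(f"pics/{tag}.png",c["image"][:,:,::-1]); return c
def top(c,near,z0,z1,r=.035):
    "centre of the part whose top lies in z0..z1 near an xy"
    P=cloud(c); m=(np.hypot(P[...,0]-near[0],P[...,1]-near[1])<r)&(P[...,2]>z0)&(P[...,2]<z1)
    ys,xs=np.nonzero(m); (cx,cy),rad=cv2.minEnclosingCircle(np.stack([xs,ys],1).astype(np.float32)); z=np.median(P[m][:,2])
    return ray(c,(cx,cy),z), 2*rad*np.median(c["range_z"][m])/c["mtx"][0,0], len(xs)
def go(xy,z,yaw=None):
    from station import monitor
    o=monitor.get_obs(); p=o["ee_pos"]; y=o["eef_rot"][2]
    t=tool(xy[0]-p[0],xy[1]-p[1],y); print("tcp",p.round(4),"rot",o["eef_rot"].round(4),"tool dx dy dz",t.round(1),round((p[2]-z)*1000,1),"spin",None if yaw is None else round(y-yaw,3))
E
python3 - <<'E'
from h import *
c=snap("wrist","w1"); r=top(c,(.601,-.2275),.024,.036); print(r); go(r[0],.004)
d=top(c,(.484,-.2825),.006,.014);print(d)
E
```

```text
(array([ 0.60210612, -0.22945769,  0.02954365]), np.float64(0.04530649980648906), 1609)
tcp [ 0.6057 -0.2218  0.1492] rot [-3.1402e+00  6.0000e-04 -4.7100e-02] tool dx dy dz [-3.2  7.8] 145.2 spin None
(array([ 0.48549849, -0.28219785,  0.00944769]), np.float64(0.0444358884975402), 863)
```

View pics/w1.png

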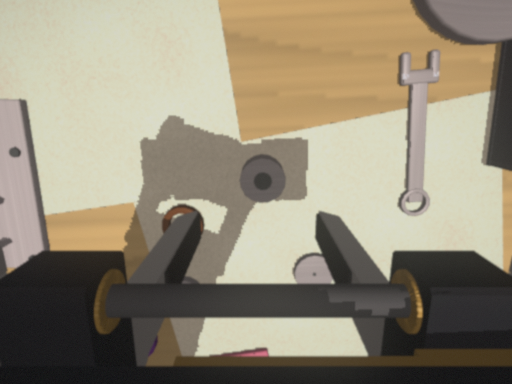

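Wrist view: the hub is at (263,180) with its dark patch, clear between the fingers, and the disc is at (314,270). Descending on the hub.

Request:
apply_moves --plan '[-3.5,7,20,0,0,0,30,0,0,0,30,0,0,0,25,0,0,0,15,0,0,0,13,0,0,0,8,0,0,0,0,0,0,0,0,0,0,0,4,0,0,0,0,0,0,0,0,0]'

```text
time_s: 2.95
ee_pos: [0.5975, -0.2335, 0.0061]
eef_rot: [3.141, -0.0, -0.05]
force: [0.4, 0.1, 0.1]
grip_width: 0.0705
grip_force: 0.0
```

Run:
```python
from h import *
go((.602,-.2287),.004,-.05)
```

```text
tcp [ 0.5975 -0.2335  0.0061] rot [ 3.1415e+00 -3.0000e-04 -5.0200e-02] tool dx dy dz [ 4.2 -5. ] 2.1 spin -0.0
```

Request:
apply_moves --plan '[4.2,-5,2,0,0,0,0,0,0,0,0,0]'

```text
time_s: 3.25
ee_pos: [0.602, -0.2284, 0.0038]
eef_rot: [-3.142, 0.0, -0.05]
force: [0.1, 0.2, 0.4]
grip_width: 0.0702
grip_force: 0.0
```

Request:
apply_moves --plan '[0,0,0,0,0,0,0,0,0,0,0,0,0,0,0,0,0,0,0,0,0,0,0,0,0,0,0,0,0,0,0,0]' --hand -1 --squeeze 25

```text
time_s: 4.05
ee_pos: [0.6019, -0.2288, 0.0039]
eef_rot: [3.141, -0.0, -0.05]
force: [-1.0, -1.2, 1.1]
grip_width: 0.0454
grip_force: 25.0
```

Run:
```python
from h import *
go((.602,-.2287),.004,-.05)
```

```text
tcp [ 0.6019 -0.2288  0.0039] rot [ 3.1415 -0.     -0.0503] tool dx dy dz [ 0.1 -0.1] -0.1 spin -0.0
```

Request:
apply_moves --plan '[0,0,-5,0,0,0,-20,0,0,0,-35,0,0,0,-40,0,0,0,-30,0,-4.6,-26.5,0,0,-4.6,-26.5,0,0,-4.6,-26.5,0,0,-4.6,-26.5,0,0,-4.6,-26.5,0,0,-4.6,-26.5,0,0,-4.6,-26.5,0,0,-4.6,-26.5,0,0,-4.6,-26.5,0,0,-4.6,-26.5,0,0,-4.6,-26.5,0,0,0,0,0,0,0,0,0,0,0,0,0,0]'

```text
time_s: 5.95
ee_pos: [0.566, 0.0643, 0.1338]
eef_rot: [3.141, 0.0, -0.051]
force: [0.1, 0.4, -2.7]
grip_width: 0.0455
grip_force: 25.0
```

Run:
```python
from h import *
c=snap("wrist","w2"); t=snap("top","t2"); R,tt=RT(c); print("cam",-R.T@tt)
go((.5656,.065),.016,-.05)
P=cloud(c); 
for n,C in (("w",c),("t",t),("t0",load("pics/top0.npz"))):
    P=cloud(C); m=((abs(P[...,2]-.012)<.004)&(abs(P[...,0]-.60)<.12)&(abs(P[...,1]-.064)<.07)&(C["range_z"]>0)).astype(np.uint8)
    if n!="w":
        m=cv2.morphologyEx(m,cv2.MORPH_OPEN,np.ones((3,3),np.uint8)); k,l,st,ce=cv2.connectedComponentsWithStats(m); m=(l==1+np.argmax(st[1:,4])).astype(np.uint8)
    uv=np.argwhere(m)[:,::-1]; W=np.array([ray(C,q,.012)[:2] for q in uv]); b=cv2.minAreaRect((W*1000).astype(np.float32)); print(n,b)
    # wall tops and hub
    q=P[(abs(P[...,2]-.058)<.004)&(abs(P[...,0]-.565)<.045)&(abs(P[...,1]-.065)<.04)]; print("walls",len(q),q.mean(0) if len(q) else 0,q.min(0) if len(q) else 0,q.max(0) if len(q) else 0)
q=P[(P[...,2]>.08)&(abs(P[...,0]-.67)<.04)&(abs(P[...,1]-.06)<.03)]; print("post t0",len(q),q.mean(0),q.max(0))
```

```text
cam [0.6363606  0.06100516 0.312712  ]
tcp [0.5661 0.0642 0.1338] rot [ 3.1415e+00  1.0000e-04 -5.1300e-02] tool dx dy dz [-0.5 -0.8] 117.8 spin -0.001
w ((610.3787841796875, 62.446678161621094), (99.16798400878906, 168.916748046875), 85.94599914550781)
walls 380 [0.59501001 0.06348756 0.05868559] [0.58680124 0.04483194 0.05409991] [0.60011718 0.08201978 0.06088798]Traceback (most recent call last):
  File "<stdin>", line 8, in <module>
    return _wrapfunc(a, 'argmax', axis=axis, out=out, **kwds)
    return bound(*args, **kwds)
ValueError: attempt to get argmax of an empty sequence
```

View pics/w2.png

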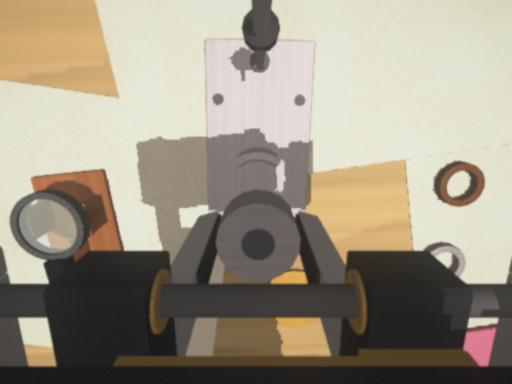

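Wrist view: the hub is held at (258,243). The plate ahead has its far edge at v=40, the +x wall top is near (260,157), and the post and pointer are near (261,30). I'll refine the pocket centre and yaw.

Run:
```python
from h import *
from scipy.optimize import least_squares
c=load("pics/w2.npz"); t0=load("pics/top0.npz")
for n,C in (("w",c),("t0",t0)):
    P=cloud(C); 
    m=((abs(P[...,2]-.058)<.004)&(abs(P[...,0]-.568)<.045)&(abs(P[...,1]-.065)<.025))
    q=P[m][:,:2]; rr=lambda p:np.hypot(q[:,0]-p[0],q[:,1]-p[1])-.0285   # mid of flared wall top (26.5..30.5)
    s=least_squares(rr,[.567,.065],loss="soft_l1",f_scale=.001); print(n,"wall n",len(q),"centre",s.x,"rms",np.std(rr(s.x)), "xrange",q.min(0),q.max(0))
    m=(abs(P[...,2]-.012)<.004)&(P[...,0]>.60)&(P[...,0]<.72)&(abs(P[...,1]-.064)<.075)
    q=P[m]
    e=[];f=[]
    for x in np.arange(.605,.68,.005):
        k=q[abs(q[:,0]-x)<.0025]
        if len(k)>5: e.append((x,np.percentile(k[:,1],1),np.percentile(k[:,1],99)))
    e=np.array(e); a=np.polyfit(e[:,0],e[:,1],1); b=np.polyfit(e[:,0],e[:,2],1); print("slopes",a[0],b[0],"midline y at .567",(np.polyval(a,.567)+np.polyval(b,.567))/2,"width",(e[:,2]-e[:,1]).mean(),"far x",np.percentile(q[:,0],99))
P=cloud(c); print("hub top",top(c,(.566,.064),.152,.170), top(c,(.566,.064),.14,.18))
P=cloud(t0); m=(P[...,2]>.07)&(abs(P[...,0]-.67)<.05)&(abs(P[...,1]-.06)<.03); print("post",P[m].round(3)[:40].tolist())
```

```text
w wall n 380 centre [0.56874172 0.06527919] rms 0.001988042657001733 xrange [0.58680124 0.04483194] [0.60011718 0.08201978]
slopes -0.07510663919748123 -0.06784817884842857 midline y at .567 0.06557021519106254 width 0.0974453652857031 far x 0.6947766175296995
t0 wall n 58 centre [0.56829882 0.06400092] rms 0.0022934383731438813 xrange [0.53849532 0.04631083] [0.59933279 0.08439147]
slopes -0.03565110226824032 -0.056940401012901105 midline y at .567 0.063632853751376 width 0.09599324463387925 far x 0.6963082925299009
hub top (array([0.57082849, 0.0637496 , 0.15961704]), np.float64(0.07224079648531102), 6258) (array([0.56653597, 0.06396772, 0.1595993 ]), np.float64(0.07653559028777994), 7614)
post [[0.68, 0.058, 0.196], [0.68, 0.056, 0.196], [0.677, 0.061, 0.195], [0.676, 0.058, 0.2], [0.677, 0.056, 0.197], [0.675, 0.061, 0.195], [0.674, 0.058, 0.197], [0.674, 0.056, 0.197], [0.675, 0.061, 0.185], [0.672, 0.058, 0.196], [0.673, 0.056, 0.192], [0.674, 0.061, 0.178], [0.673, 0.059, 0.183], [0.673, 0.056, 0.181], [0.675, 0.062, 0.165], [0.673, 0.059, 0.174], [0.673, 0.056, 0.173], [0.683, 0.054, 0.14], [0.684, 0.051, 0.138], [0.68, 0.065, 0.14], [0.68, 0.062, 0.14], [0.672, 0.059, 0.169], [0.672, 0.056, 0.168], [0.679, 0.051, 0.144], [0.678, 0.065, 0.138], [0.678, 0.062, 0.139], [0.673, 0.059, 0.155], [0.672, 0.056, 0.159], [0.678, 0.054, 0.137], [0.677, 0.051, 0.141], [0.678, 0.048, 0.139], [0.674, 0.065, 0.141], [0.675, 0.062, 0.14], [0.673, 0.059, 0.146], [0.674, 0.057, 0.143], [0.673, 0.054, 0.145], [0.675, 0.051, 0.138], [0.674, 0.048, 0.141], [0.671, 0.065, 0.142], [0.671, 0.062, 0.142]]
```

Run:
```python
from h import *
c=load("pics/w2.npz"); g=cv2.cvtColor(c["image"],cv2.COLOR_RGB2GRAY)
w=g[215:272,230:288]; _,b=cv2.threshold(w,0,255,cv2.THRESH_BINARY_INV+cv2.THRESH_OTSU)
k,l,st,ce=cv2.connectedComponentsWithStats(b); i=l[28,28]; uv=ce[i]+[230,215]; print(st[i],uv,ray(c,uv,.1598),"patch diam",2*np.sqrt(st[i,4]/np.pi)*(.3127-.1598)/c["mtx"][0,0]); go((.568,.0648),.016,-.06)
```

```text
[ 11  14  34  31 823] [257.69987849 244.06561361] [0.56518684 0.06473071 0.1598    ] patch diam 0.0159130703862332
tcp [0.5661 0.0642 0.1338] rot [ 3.1415e+00  1.0000e-04 -5.1300e-02] tool dx dy dz [ 1.9 -0.7] 117.8 spin 0.009
```

Request:
apply_moves --plan '[2.5,-0.7,0,0.009,0,0,20,0,0,0,25,0,0,0,15,0,0,0,8,0,0,0,6,0,0,0,4,0,0,0,4,0,0,0,0,0,0,0,0,0]'

```text
time_s: 7.05
ee_pos: [0.5687, 0.0656, 0.0522]
eef_rot: [-3.142, -0.001, -0.059]
force: [1.0, -0.5, -2.9]
grip_width: 0.0455
grip_force: 25.0
```

Request:
apply_moves --plan '[0,0,8,0,0,0,8,0,0,0,8,0,0,0,5,0,0,0,3,0,0,0,2,0,0,0,0,0,0,0,0,0]'

```text
time_s: 7.85
ee_pos: [0.5687, 0.0656, 0.0181]
eef_rot: [-3.142, -0.0, -0.059]
force: [1.3, -0.5, -2.1]
grip_width: 0.0454
grip_force: 25.0
```

Request:
apply_moves --plan '[0,0,1,0,0,0,0.7,0,0,0,0,0,0,0,0,0]'

```text
time_s: 8.25
ee_pos: [0.5685, 0.0656, 0.0162]
eef_rot: [3.142, -0.0, -0.059]
force: [0.3, -0.2, -1.6]
grip_width: 0.0454
grip_force: 25.0
```

Request:
apply_moves --plan '[0,0,0.4,0,0,0,0.3,0,0,0,0,0,0,0,0,0]'

```text
time_s: 8.65
ee_pos: [0.5686, 0.0656, 0.0158]
eef_rot: [-3.142, -0.0, -0.059]
force: [-3.5, -0.5, 6.1]
grip_width: 0.0459
grip_force: 25.0
```

The hub is on the floor (force went from -2.9 to +6 N). Releasing it and going to the spacer.

Request:
apply_moves --plan '[0,0,0,0,0,0,0,0,0,0,0,0,0,0,0,0,0,0,0,0,0,0,0,0]' --hand 0.4

```text
time_s: 9.25
ee_pos: [0.5685, 0.0656, 0.0154]
eef_rot: [-3.142, -0.0, -0.059]
force: [-0.3, 0.3, 0.7]
grip_width: 0.0662
grip_force: 0.0
```

Request:
apply_moves --plan '[0,0,-10,0,0,0,-20,0,0,0,-30,0,0,0,-40,0,0,0,-40,0,-14,27,0,0,-14,27,0,0,-14,27,0,0,-14,27,0,0,-14,27,0,0,-14,27,0,0,-14,27,0,0,0,0,0,0,0,0,0,0,0,0,0,0]'

```text
time_s: 10.75
ee_pos: [0.4599, -0.1168, 0.1558]
eef_rot: [3.142, -0.001, -0.059]
force: [-0.4, -0.2, 0.4]
grip_width: 0.0658
grip_force: 0.0
```

Run:
```python
from h import *
c=snap("wrist","w3"); t=snap("top","t3")
go((.4625,-.1305),.003,-.06)
for n,C in(("w",c),("t",t),("t0",load("pics/top0.npz"))):
  print(n)
  for p,z in (((.4625,-.1305),(.008,.016)),((.4845,-.2825),(.0065,.014)),((.5682,.0656),(.038,.046))):
    try: print(top(C,p,*z,r=.03))
    except Exception as e: print("none")
```

```text
tcp [ 0.4599 -0.1166  0.1556] rot [-3.1415e+00 -1.0000e-04 -5.8100e-02] tool dx dy dz [ 3.4 13.7] 152.6 spin 0.002
w
(array([ 0.46274598, -0.12982589,  0.01132241]), np.float64(0.04528855677060886), 827)
(array([ 0.48425762, -0.28257381,  0.00945152]), np.float64(0.048492615130172716), 1511)
(array([0.56708065, 0.06538043, 0.04157174]), np.float64(0.06438389919821419), 2334)
t
(array([nan, nan, nan]), np.float64(nan), 0)
(array([ 0.48216433, -0.28963739,  0.01080229]), np.float64(0.039554375579384474), 59)
(array([0.56548494, 0.06581488, 0.0423364 ]), np.float64(0.05519891049417518), 174)
t0
(array([ 0.46143221, -0.12979524,  0.01212149]), np.float64(0.04706619033981258), 91)
(array([ 0.48360629, -0.28300567,  0.00962328]), np.float64(0.05458962975969926), 153)
(array([0.56569018, 0.0660565 , 0.04291414]), np.float64(0.05447840120541037), 8)
  return _methods._mean(a, axis=axis, dtype=dtype,
  ret = ret.dtype.type(ret / rcount)
  ret = ret.dtype.type(ret / rcount)
```

Request:
apply_moves --plan '[3.6,13,10,0,0,0,30,0,0,0,35,0,0,0,30,0,0,0,20,0,0,0,14,0,0,0,8,0,0,0,4,0,0,0,1.5,0,0,0,0,0,0,0,0,0]'

```text
time_s: 11.95
ee_pos: [0.4627, -0.1306, 0.0035]
eef_rot: [3.141, -0.001, -0.059]
force: [-0.2, 0.8, -0.4]
grip_width: 0.0659
grip_force: 0.0
```

Request:
apply_moves --plan '[0,0,0,0,0,0,0,0,0,0,0,0,0,0,0,0,0,0,0,0,0,0,0,0,0,0,0,0]' --hand -1 --squeeze 20

```text
time_s: 12.65
ee_pos: [0.4624, -0.1305, 0.0031]
eef_rot: [3.142, -0.0, -0.059]
force: [-1.1, 0.6, 4.6]
grip_width: 0.0457
grip_force: 20.0
```

Request:
apply_moves --plan '[0,0,-5,0,0,0,-20,0,0,0,-35,0,0,0,-35,0,0,0,-25,0,10.5,-22.4,0,0,10.5,-22.4,0,0,10.5,-22.4,0,0,10.5,-22.4,0,0,10.5,-22.4,0,0,10.5,-22.4,0,0,10.5,-22.4,0,0,10.5,-22.4,0,0,10.5,-22.4,0,0,0,0,0,0,0,0,0,0,0,0,0,0]'

```text
time_s: 14.35
ee_pos: [0.5682, 0.0645, 0.1229]
eef_rot: [3.141, 0.0, -0.06]
force: [0.4, -0.1, 0.5]
grip_width: 0.0456
grip_force: 20.0
```

Run:
```python
from h import *
c=snap("wrist","w4"); go((.5685,.0656),.045,-.06)
P=cloud(c); q=P[150:340,150:370]; m=(abs(q[...,0]-.5685)<.03)&(abs(q[...,1]-.0656)<.03)&(q[...,2]>.11)
print(np.histogram(q[m][:,2],bins=np.arange(.11,.2,.004)))
```

```text
tcp [0.5683 0.0644 0.123 ] rot [ 3.1415e+00  2.0000e-04 -6.0000e-02] tool dx dy dz [ 0.2 -1.2] 78.0 spin 0.0
(array([   0,    0,   59,  327,  515, 2399,  119,  124,  131,  153,  155,
        169,  179,  200,  208,  231,  238,  258,  240,  252,  323,  213]), array([0.11 , 0.114, 0.118, 0.122, 0.126, 0.13 , 0.134, 0.138, 0.142,
       0.146, 0.15 , 0.154, 0.158, 0.162, 0.166, 0.17 , 0.174, 0.178,
       0.182, 0.186, 0.19 , 0.194, 0.198]))
```

View pics/w4.png

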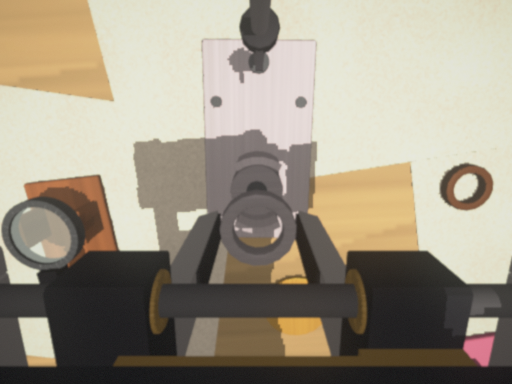

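The spacer is held flat at (258,228), with the hub already in the pocket behind it. Lowering it.

Request:
apply_moves --plan '[0.2,-1.2,15,0,0,0,20,0,0,0,15,0,0,0,8,0,0,0,6,0,0,0,4,0,0,0,3,0,0,0,0,0,0,0,0,0]'

```text
time_s: 15.3
ee_pos: [0.5688, 0.0663, 0.0522]
eef_rot: [3.141, 0.0, -0.059]
force: [-3.3, -1.0, 1.4]
grip_width: 0.0459
grip_force: 20.0
```

Request:
apply_moves --plan '[0,0,3,0,0,0,2,0,0,0,1,0,0,0,0.5,0,0,0,0,0,0,0,0,0]'

```text
time_s: 15.9
ee_pos: [0.5693, 0.0663, 0.0461]
eef_rot: [3.142, -0.001, -0.059]
force: [-1.9, -2.5, 5.3]
grip_width: 0.0456
grip_force: 20.0
```

Request:
apply_moves --plan '[-0.6,0,0,0,0,0,0,0,0,0,0.5,0,0,0,0,0,0,0,0,0]'

```text
time_s: 16.4
ee_pos: [0.569, 0.0663, 0.0454]
eef_rot: [-3.142, -0.002, -0.059]
force: [3.6, -2.2, 5.9]
grip_width: 0.0458
grip_force: 20.0
```

Request:
apply_moves --plan '[0,0,0.5,0,0,0,0,0,0,0,0,0]'

```text
time_s: 16.7
ee_pos: [0.5691, 0.0663, 0.0452]
eef_rot: [-3.142, -0.002, -0.059]
force: [2.2, -2.2, 8.7]
grip_width: 0.0457
grip_force: 20.0
```

Seated on the hub. Releasing, then to the disc.

Request:
apply_moves --plan '[0,0,0,0,0,0,0,0,0,0,0,0,0,0,0,0,0,0,0,0,0,0,0,0]' --hand 0.4

```text
time_s: 17.3
ee_pos: [0.5682, 0.0665, 0.0444]
eef_rot: [-3.142, 0.0, -0.059]
force: [-0.1, -0.5, -0.6]
grip_width: 0.0656
grip_force: 0.0
```

Request:
apply_moves --plan '[0,0,-10,0,0,0,-25,0,0,0,-35,0,0,0,-35,0,-4.9,27.2,0,0,-4.9,27.2,0,0,-4.9,27.2,0,0,-4.9,27.2,0,0,-4.9,27.2,0,0,-4.9,27.2,0,0,-4.9,27.2,0,0,-4.9,27.2,0,0,-4.9,27.2,0,0,-4.9,27.2,0,0,-4.9,27.2,0,0,-4.9,27.2,0,0,-4.9,27.2,0,0,0,0,0,0,0,0,0,0,0,0,0,0]'

```text
time_s: 19.3
ee_pos: [0.484, -0.2821, 0.1498]
eef_rot: [-3.142, -0.0, -0.059]
force: [0.2, -0.2, -0.1]
grip_width: 0.0655
grip_force: 0.0
```

Run:
```python
from h import *
c=snap("wrist","w5"); t=snap("top","t5"); d=top(c,(.4843,-.2826),.0065,.014,r=.03); print(d); go(d[0],.003,-.06)
P=cloud(t); m=np.hypot(P[...,0]-.568,P[...,1]-.0655)<.021; q=P[m]; print(np.histogram(q[:,2],bins=np.arange(0,.08,.004)))
```

```text
(array([ 0.48483818, -0.28327596,  0.00949649]), np.float64(0.045228598454368704), 1435)
tcp [ 0.4841 -0.282   0.1497] rot [ 3.1415e+00 -2.0000e-04 -5.8100e-02] tool dx dy dz [0.8 1.2] 146.7 spin 0.002
(array([ 0,  0,  0,  0,  0,  0,  0,  0,  1,  9, 42, 21, 15, 39, 29,  1,  0,
        0,  0]), array([0.   , 0.004, 0.008, 0.012, 0.016, 0.02 , 0.024, 0.028, 0.032,
       0.036, 0.04 , 0.044, 0.048, 0.052, 0.056, 0.06 , 0.064, 0.068,
       0.072, 0.076]))
```

Request:
apply_moves --plan '[0.8,1.2,25,0,0,0,35,0,0,0,35,0,0,0,25,0,0,0,14,0,0,0,8,0,0,0,4,0,0,0,1,0,0,0,0,0,0,0,0,0]'

```text
time_s: 20.4
ee_pos: [0.4849, -0.2843, 0.0033]
eef_rot: [3.141, -0.001, -0.059]
force: [0.0, -0.6, -0.0]
grip_width: 0.0661
grip_force: 0.0
```

Request:
apply_moves --plan '[0,0,0,0,0,0,0,0,0,0,0,0,0,0,0,0,0,0,0,0,0,0,0,0,0,0,0,0]' --hand -1 --squeeze 20

```text
time_s: 21.1
ee_pos: [0.4845, -0.2841, 0.0026]
eef_rot: [3.141, -0.0, -0.059]
force: [-0.6, -0.3, 3.3]
grip_width: 0.045
grip_force: 20.0
```

Request:
apply_moves --plan '[0,0,-5,0,0,0,-20,0,0,0,-40,0,0,0,-45,0,4.9,-27.2,0,0,4.9,-27.2,0,0,4.9,-27.2,0,0,4.9,-27.2,0,0,4.9,-27.2,0,0,4.9,-27.2,0,0,4.9,-27.2,0,0,4.9,-27.2,0,0,4.9,-27.2,0,0,4.9,-27.2,0,0,4.9,-27.2,0,0,4.9,-27.2,0,0,4.9,-27.2,0,0,0,0,0,0,0,0,0,0,0,0,0,0]'

```text
time_s: 23.1
ee_pos: [0.5688, 0.0644, 0.1124]
eef_rot: [3.141, 0.0, -0.06]
force: [0.2, -0.2, -1.9]
grip_width: 0.0454
grip_force: 20.0
```

Run:
```python
from h import *
c=snap("wrist","w6"); go((.5685,.0656),.057,-.06)
P=cloud(c); m=(abs(P[...,0]-.5685)<.02)&(abs(P[...,1]-.0656)<.02)&(P[...,2]>.11)&(P[...,2]<.125)
q=P[m]; print(len(q),np.linalg.lstsq(np.c_[q[:,:2]-[.5685,.0656],np.ones(len(q))],q[:,2],rcond=None)[0])
```

```text
tcp [0.5688 0.0643 0.1125] rot [ 3.1415e+00  1.0000e-04 -6.0100e-02] tool dx dy dz [-0.4 -1.3] 55.5 spin -0.0
3954 [-1.43704096e-02  6.74646490e-05  1.19237783e-01]
```

View pics/w6.png

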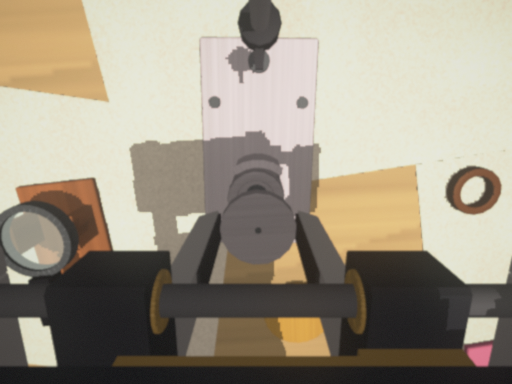

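The disc is held flat at (258,230), centre mark visible. Lowering it.

Request:
apply_moves --plan '[-0.3,-1.3,15,0,0,0,18,0,0,0,10,0,0,0,5,0,0,0,3,0,0,0,2,0,0,0,1,0,0,0,0,0,0,0,0,0]'

```text
time_s: 24.05
ee_pos: [0.5689, 0.0665, 0.0588]
eef_rot: [-3.142, -0.001, -0.059]
force: [-1.6, 0.0, 0.0]
grip_width: 0.0453
grip_force: 20.0
```

Request:
apply_moves --plan '[0,0,1,0,0,0,0.7,0,0,0,0,0,0,0,0,0]'

```text
time_s: 24.45
ee_pos: [0.5688, 0.0665, 0.0567]
eef_rot: [3.142, 0.0, -0.059]
force: [0.6, 0.3, -0.8]
grip_width: 0.045
grip_force: 20.0
```

Request:
apply_moves --plan '[0,0,0.5,0,0,0,0.3,0,0,0,0,0,0,0,0,0]'

```text
time_s: 24.85
ee_pos: [0.5689, 0.0665, 0.0566]
eef_rot: [-3.142, -0.0, -0.059]
force: [-2.7, -0.8, 5.9]
grip_width: 0.0452
grip_force: 20.0
```

Seated at the expected height. Releasing and going toward the loupe grip.

Request:
apply_moves --plan '[0,0,0,0,0,0,0,0,0,0,0,0,0,0,0,0,0,0,0,0,0,0,0,0]' --hand 0.4

```text
time_s: 25.45
ee_pos: [0.5688, 0.0665, 0.0559]
eef_rot: [-3.142, 0.0, -0.059]
force: [-0.5, 0.2, -0.2]
grip_width: 0.0659
grip_force: 0.0
```

Request:
apply_moves --plan '[0,0,-10,0,0,0,-25,0,0,0,-35,0,0,0,-40,0,-18,-26,0,0,-18,-26,0,0,-18,-26,0,0,-18,-26,0,0,-18,-26,0,0,-18,-26,0,0,0,0,0,0,0,0,0,0,0,0,0,0]'

```text
time_s: 26.75
ee_pos: [0.4707, 0.2279, 0.1663]
eef_rot: [-3.142, -0.0, -0.06]
force: [-0.2, -0.7, 0.1]
grip_width: 0.0662
grip_force: 0.0
```

Run:
```python
from h import *
c=snap("wrist","w7"); t=snap("top","t7"); s=snap("side","s7")
P=cloud(c)
for n,C in (("w",c),("t0",load("pics/top0.npz")),("t7",t)):
    P=cloud(C); m=(abs(P[...,0]-.54)<.06)&(abs(P[...,1]-.253)<.06)&(abs(P[...,2]-.053)<.0035)
    m[:, :]&=True; ys,xs=np.nonzero(m&(P[...,0]>.52)); print(n,len(xs), cv2.minEnclosingCircle(np.array([ray(C,(a,b),.053)[:2] for a,b in zip(xs,ys)],np.float32)) if len(xs) else 0)
    m=(P[...,2]>.055)&(P[...,2]<.063)&(abs(P[...,1]-.25)<.03)&(P[...,0]>.36)&(P[...,0]<.53)&(C["image"].max(-1)<70); q=P[m]
    if len(q)>5: print(" black grip",cv2.minAreaRect((q[:,:2]*1000).astype(np.float32)),q.mean(0))
    m=(P[...,2]>.045)&(P[...,2]<.063)&(abs(P[...,1]-.25)<.03)&(P[...,0]>.37)&(P[...,0]<.505); q=P[m]
    if len(q)>5: print(" handle slope",np.polyfit(q[:,0]-.489,q[:,1],1),q.min(0),q.max(0))
P=cloud(t); q=P[np.hypot(P[...,0]-.568,P[...,1]-.0655)<.02]; print("stack z",np.percentile(q[:,2],[5,50,95]))
go((.489,.2505),.031,-.06)
```

```text
w 2445 ((0.5415162444114685, 0.2552724778652191), 0.03255924955010414)
 black grip ((487.47979736328125, 251.93023681640625), (46.3243522644043, 17.448387145996094), 3.0992705821990967) [0.48826414 0.25182245 0.05846684]
 handle slope [0.05536896 0.25179194] [0.39198764 0.23956139 0.04500116] [0.50495649 0.26185132 0.06042369]
t0 254 ((0.5425087213516235, 0.25472739338874817), 0.03308311477303505)
 black grip ((497.94036865234375, 248.88140869140625), (25.976848602294922, 67.87520599365234), 74.85057067871094) [0.48751702 0.25125112 0.05874964]
 handle slope [0.05035176 0.25088333] [0.39271043 0.23972476 0.04509408] [0.50367606 0.25953484 0.06263596]
t7 15 ((0.5532923936843872, 0.22910594940185547), 0.014861519448459148)
stack z [0.06069182 0.06486243 0.0682023 ]
tcp [0.4706 0.2279 0.166 ] rot [ 3.1416 -0.     -0.0604] tool dx dy dz [ 17.  -23.7] 135.0 spin -0.0
```

View pics/w7.png

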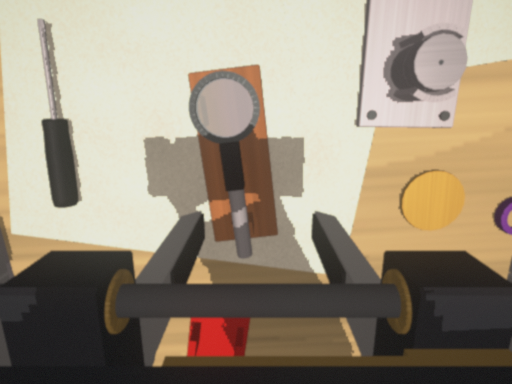

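Wrist view: the grip block is at (232,165), the lens at (224,106), and the disc sits level on the stack at (440,62). Block size 46x17.5 and lens diameter 65 both match. Descending with yaw 0.06.

Request:
apply_moves --plan '[0,0,0,-0.12,9.1,-11.4,15,0,9.2,-11.3,20,0,0,0,30,0,0,0,30,0,0,0,20,0,0,0,12,0,0,0,8,0,0,0,0,0,0,0,0,0]' --hand 0.06

```text
time_s: 27.9
ee_pos: [0.4876, 0.2525, 0.0318]
eef_rot: [-3.141, -0.001, 0.061]
force: [0.1, 0.3, 0.8]
grip_width: 0.0499
grip_force: 0.0
```

Run:
```python
from h import *
go((.4875,.2517),.031,.06)
```

```text
tcp [0.4876 0.2525 0.0318] rot [-3.1412e+00 -1.1000e-03  6.0600e-02] tool dx dy dz [-0.1  0.8] 0.8 spin 0.001
```

Close on it, and meanwhile measure the pointer height from the stored views.

Request:
apply_moves --plan '[0,0.8,0.8,0,0,0,0,0,0,0,0,0,0,0,0,0,0,0,0,0,0,0,0,0,0,0,0,0,0,0,0,0,0,0,0,0,0,0,0,0]' --hand -1 --squeeze 30

```text
time_s: 28.9
ee_pos: [0.4872, 0.2516, 0.0303]
eef_rot: [-3.142, -0.0, 0.061]
force: [-1.4, -0.2, 4.6]
grip_width: 0.0177
grip_force: 30.0
```

Run:
```python
from h import *
for n in("side0","s7"):
    c=load(f"pics/{n}.npz"); P=cloud(c)
    m=(abs(P[...,0]-.67)<.05)&(abs(P[...,1]-.06)<.04)&(P[...,2]>.09)&(P[...,2]<.21); ys,xs=np.nonzero(m)
    print(n,len(xs)); 
    for a,b in zip(xs,ys): print(a,b,c["image"][b,a].tolist(),P[b,a].round(4).tolist()) if n=="s7" else 0
R,t=RT(c); k=cv2.projectPoints(np.array([[.658,.0595,z] for z in (.115,.14,.165)]),c["rvec"],c["tvec"],c["mtx"],None)[0][:,0]; print(k)
u,v=k[1].astype(int); a=cv2.resize(c["image"][v-45:v+45,u-60:u+60],None,fx=6,fy=6,interpolation=cv2.INTER_NEAREST); cv2.imwrite("pics/ptr.png",a[:,:,::-1]); print(u-60,v-45)
```

```text
side0 125
s7 128
312 130 [129, 116, 95] [0.6746, 0.0601, 0.1941]
313 130 [128, 116, 100] [0.6778, 0.0602, 0.1932]
314 130 [132, 117, 97] [0.6795, 0.0579, 0.1941]
312 131 [115, 104, 86] [0.6722, 0.0556, 0.1942]
313 131 [110, 101, 90] [0.6755, 0.056, 0.1931]
314 131 [120, 107, 89] [0.677, 0.0534, 0.1943]
312 132 [105, 94, 78] [0.6717, 0.0544, 0.1918]
313 132 [98, 90, 79] [0.6759, 0.0562, 0.1897]
314 132 [113, 100, 81] [0.678, 0.0545, 0.1902]
312 133 [99, 89, 73] [0.6711, 0.0528, 0.1898]
313 133 [93, 83, 72] [0.6756, 0.0551, 0.1872]
314 133 [111, 98, 76] [0.6788, 0.0553, 0.1863]
311 134 [126, 109, 80] [0.6716, 0.0585, 0.183]
312 134 [98, 88, 73] [0.6725, 0.0548, 0.185]
313 134 [94, 85, 73] [0.6746, 0.0531, 0.1855]
311 135 [123, 107, 78] [0.6711, 0.0572, 0.1807]
312 135 [96, 86, 72] [0.6734, 0.0558, 0.1809]
313 135 [96, 85, 74] [0.675, 0.0533, 0.1821]
311 136 [123, 106, 79] [0.6709, 0.0563, 0.1781]
312 136 [96, 85, 72] [0.6725, 0.0539, 0.1791]
313 136 [98, 87, 73] [0.675, 0.0527, 0.1792]
311 137 [120, 104, 77] [0.6716, 0.057, 0.1742]
312 137 [94, 85, 72] [0.674, 0.0559, 0.1742]
313 137 [
[... 4251 characters left out ...]
, 129, 115] [0.6718, 0.0577, 0.1019]
310 158 [100, 96, 87] [0.673, 0.0544, 0.1039]
311 158 [110, 105, 95] [0.6752, 0.0526, 0.1045]
309 159 [134, 129, 115] [0.6707, 0.0555, 0.1002]
310 159 [101, 97, 87] [0.6735, 0.0546, 0.1]
311 159 [114, 110, 98] [0.6768, 0.0547, 0.099]
309 160 [133, 128, 114] [0.6708, 0.0552, 0.0968]
310 160 [102, 98, 89] [0.6728, 0.0531, 0.0977]
311 160 [118, 113, 101] [0.6773, 0.0549, 0.0951]
309 161 [130, 125, 111] [0.6723, 0.0572, 0.0914]
310 161 [100, 96, 86] [0.6732, 0.0531, 0.094]
311 161 [120, 115, 103] [0.6751, 0.0508, 0.095]
310 162 [99, 95, 86] [0.6735, 0.0532, 0.0902]
[[304.70866683 155.12845904]
 [305.29620821 147.90194008]
 [305.90222045 140.44823708]]
245 102
```

View pics/ptr.png

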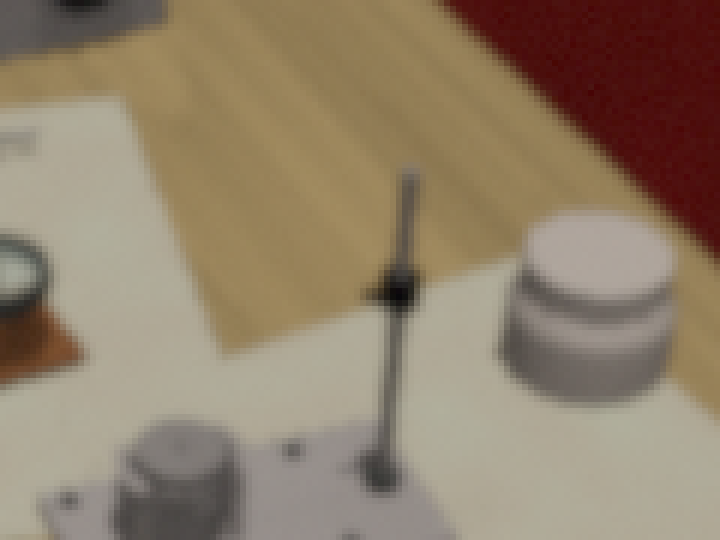

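Side crop: the pointer tip is at crop (370,293), i.e. pixel (306.5,150.5). The ray at (0.658,0.0595) gives z≈0.131. The collar spans about 0.124–0.138 in depth, which agrees. The stack stands flat at (180,440). Lifting the loupe and carrying it across.

Request:
apply_moves --plan '[0,0,-4,0,0,0,-10,0,0,0,-15,0,0,0,-20,0,0,0,-20,0,0,0,-11,0,0,0,-4,0,0.5,6,0,0,1,13,0,0,1.8,22,0,0,1.9,22,0,0,1.9,22,0,0,1.9,22,0,0,1.9,22,0,0,1.9,22,0,0,1.6,20,0,0,1.2,14,0,0,0.7,5,0,0,0,0,0,0,0,0,0,0]'

```text
time_s: 30.9
ee_pos: [0.5148, 0.0633, 0.114]
eef_rot: [-3.141, 0.0, 0.061]
force: [0.1, -0.7, -1.9]
grip_width: 0.0175
grip_force: 30.0
```

Run:
```python
from h import *
c=snap("wrist","w8"); s=snap("side","s8"); t=snap("top","t8"); go((.5149,.063),.1143,.06)
from station import monitor; print(monitor.get_obs()["force"],monitor.get_obs()["grip_force"])
P=cloud(c); m=(abs(P[...,0]-.569)<.045)&(abs(P[...,1]-.066)<.045)&(abs(P[...,2]-.137)<.008)&(c["image"].max(-1)<110)
q=P[m]; print("frame top plane (slope x,y, z at centre)",len(q),np.linalg.lstsq(np.c_[q[:,:2]-[.5688,.066],np.ones(len(q))],q[:,2],rcond=None)[0])
ys,xs=np.nonzero(m); print("lens circle",cv2.minEnclosingCircle(np.array([ray(c,(a,b),.137)[:2] for a,b in zip(xs,ys)],np.float32)))
for n in ("w2","w4","w6","w8"):
    c=load(f"pics/{n}.npz"); P=cloud(c); m=(P[...,0]>.645)&(P[...,0]<.69)&(abs(P[...,1]-.059)<.015)&(P[...,2]>.09)&(P[...,2]<.2); q=P[m]; print(n,len(q))
    for a in np.arange(.648,.69,.004):
        k=q[abs(q[:,0]-a)<.002]
        if len(k): print("  x",round(a,3),len(k),"z",np.percentile(k[:,2],[5,50,95]).round(4),"y",k[:,1].min().round(3),k[:,1].max().round(3))
h=np.hstack([cv2.resize(s["image"][80:240,190:390],(400,320)),cv2.resize(load("pics/w8.npz")["image"],(400,320))]); cv2.imwrite("pics/v8.png",h[:,:,::-1])
```

```text
tcp [0.5148 0.0635 0.1141] rot [-3.1415e+00  1.0000e-04  6.1700e-02] tool dx dy dz [0.  0.6] -0.2 spin 0.002
[ 0.25895599 -0.18596072 -1.08065491] 29.99579429626465
frame top plane (slope x,y, z at centre) 3093 [-0.15122398  0.01664927  0.13398714]
lens circle ((0.5566900968551636, 0.06211104989051819), 0.03965025022625923)
w2 1659
  x 0.656 31 z [0.1306 0.133  0.1346] y 0.057 0.061
  x 0.66 61 z [0.132  0.1332 0.134 ] y 0.057 0.061
  x 0.664 73 z [0.1321 0.1333 0.1378] y 0.056 0.061
  x 0.668 294 z [0.1275 0.1386 0.1399] y 0.05 0.066
  x 0.672 824 z [0.1382 0.161  0.1902] y 0.048 0.067
  x 0.676 223 z [0.1378 0.1393 0.1696] y 0.048 0.068
  x 0.68 132 z [0.1377 0.139  0.1402] y 0.049 0.067
  x 0.684 21 z [0.1375 0.1389 0.1399] y 0.051 0.064
w4 1826
  x 0.656 32 z [0.1298 0.133  0.1341] y 0.057 0.061
  x 0.66 67 z [0.1322 0.1332 0.134 ] y 0.057 0.061
  x 0.664 86 z [0.1315 0.1332 0.1373] y 0.056 0.06
  x 0.668 330 z [0.1269 0.1387 0.1399] y 0.05 0.066
  x 0.672 885 z [0.1383 0.1581 0.1866] y 0.048 0.067
  x 0.676 246 z [0.138  0.1392 0.1691] y 0.048 0.067
  x 0.68 158 z [0.1378 0.139  0.1401] y 0.048 0.067
  x 0.684 22 z [0.1379 0.1388 0.1399] y 0.052 0.064
w6 1950
  x 0.656 33 z [0.1298 0.1327 0.134 ] y 0.057 0.061
  x 0.66 72 z [0.1324 0.1333 0.1343] y 0.057 0.061
  x 0.664 95 z [0.132  0.1334 0.139 ] y 0.055 0.06
  x 0.668 386 z [0.1268 0.1386 0.14  ] y 0.049 0.066
  x 0.672 889 z [0.1382 0.1506 0.178 ] y 0.048 0.067
  x 0.676 271 z [0.1381 0.1391 0.1573] y 0.048 0.068
  x 0.68 179 z [0.1379 0.139  0.1402] y 0.049 0.067
  x 0.684 25 z [0.1381 0.1388 0.1397] y 0.051 0.064
w8 0
```

View pics/v8.png

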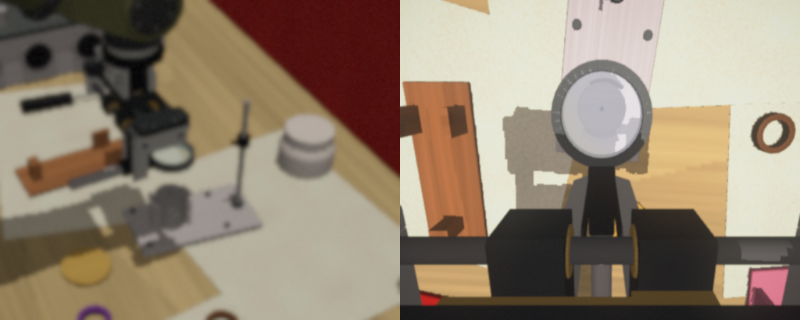

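Left: the loupe hangs over the stack, clear of the pointer. Right: the lens is centred around (601,113), with the disc seen through it. Checking its level and centre on the frame only.

Run:
```python
from h import *
c=load("pics/w8.npz"); P=cloud(c); vv,uu=np.mgrid[:384,:512]
m=(np.hypot(uu-257,vv-135)<70)&(vv<185)&(P[...,2]>.118)&(P[...,2]<.15)
q=P[m]; print(len(q)); ctr=[.5688,.0665]
for zlo in (0,):
    r=np.hypot(q[:,0]-.5688,q[:,1]-.0665); k=q[(r>.027)&(r<.0335)]
    for _ in range(3):
        A=np.c_[k[:,:2]-ctr,np.ones(len(k))]; s=np.linalg.lstsq(A,k[:,2],rcond=None)[0]; e=k[:,2]-A@s; k=k[abs(e)<.0015]
    print("ring plane",len(k),s,e.std())
ys,xs=np.nonzero(m); z=s[2]; print("circle",cv2.minEnclosingCircle(np.array([ray(c,(a,b),z)[:2] for a,b in zip(xs,ys)],np.float32)))
# stack: disc top seen via t7/w7
w=load("pics/w7.npz"); print("disc in w7",top(w,(.5688,.066),.0605,.068,r=.0245))
h=P[(P[...,2]>.12)&(P[...,2]<.16)&(vv>185)&(vv<230)&(abs(uu-257)<12)]; print("grip top",np.median(h,0) if len(h) else 0)
```

```text
12311
ring plane 3356 [-0.00063026 -0.00043109  0.13619789] 0.0005945000221348775
circle ((0.5690245628356934, 0.06703662872314453), 0.032656751573085785)
disc in w7 (array([0.56886145, 0.06804063, 0.06343833]), np.float64(0.05113030272731012), 2415)
grip top [0.53512243 0.06525713 0.14166544]
```

The lens is level and centred to within 1 mm. I make a small trim, let it settle, check and hand in.

Request:
apply_moves --plan '[0,0.6,-0.7,0,0,0,0,0,0,0,0,0,0,0,0,0,0,0,0,0,0,0,0,0,0,0,0,0,0,0,0,0]'

```text
time_s: 31.85
ee_pos: [0.5149, 0.0623, 0.1148]
eef_rot: [3.142, 0.0, 0.061]
force: [-0.2, 0.0, -2.2]
grip_width: 0.0176
grip_force: 30.0
```

Run:
```python
from h import *
from station import monitor,ctrl
o=monitor.get_obs(); print(o["ee_pos"],o["grip_force"],abs(o["joint_vel"]).max()); print(ctrl.hand_in())
```

```text
[0.51494794 0.06230676 0.11484282] 29.995911419391632 0.0015056411353660348
the job is handed in; nothing more can be done
None
```

I handed the job in at about 32 s: hub, spacer and disc are stacked flat in the pocket, and the gripper is holding the loupe level and still, with its lens within about 1 mm of the stack's centre and of the pointer's height (about 131 mm); no verdict came back.

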